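# Load the hanging spoon canister and hang it on its rail

### The job

Get the clean spoons ready for service: move every teaspoon from the wooden drainer, one at a time, through the narrow neck into the steel canister. When all the spoons are in, hang the canister by the hook on its back on the upper rail of the stand, lowering it and letting go gently so that its off-centre weight does not swing it off and it hangs freely, at rest and nearly upright. Keep the canister from tipping over and do not disturb the sugar pourer or the roll of tape.

Things in the scene. Friction and masses are not known exactly. Their poses are not given: they have to be found in the camera images.
- canister: Loose round steel canister, 0.4 kg empty, upright on its weighted foot (101 mm across, 10 mm high); body 90 mm across, walls 3 mm, floor 10 mm; a shoulder narrows it (105 to 125 mm up) to an upright neck, rim 165 mm up. Its weight lies near its axis. Origin: centre of the underside; z up its axis; +x to its back, which carries a strap, 36 mm wide, ending in the hook; back face at x = 51.5 mm, from 18 mm up.
- canister_mouth (a point): centre of the canister's mouth, on its axis at rim height (165 mm up). The upright neck below it is 54 to 56 mm across outside, 48 mm inside, 40 mm tall: the place to grip the canister from above.
- canister_hook (a point): Point that comes to rest on the rail: middle of the underside of the hook's top, 65.5 mm behind the canister's axis, 147 mm above its underside. The hook is open downward; its gap is 27 mm wide (canister x = 52 to 79 mm); the rear leg is 4 mm thick and reaches, with an outward flared lip, down to 107 mm above the underside.
- rail_stand: Fixed dark steel stand, two steel bars one above the other along its y between two posts (y = +-140 mm, 204 mm high). Upper bar = the rail, 12 mm thick, top at 190 mm. Lower bar 12 mm thick, right below, centre at 80 mm: the back of the hung canister leans on it. Foot 90 x 310 x 10 mm. Origin: centre of the underside; the canister hangs on the -x side with its own x along the stand's x.
- rail_top (a point): middle of the upper bar's length, on its top (190 mm above the stand's underside)
- drainer: Fixed wooden block 250 x 64 x 50 mm with six slots (13 mm along its x by 30 mm along its y, floor 6 mm above its underside) in one row along its own x, at x = -100, -60, -20, 20, 60, 100 mm. Origin: centre of the underside. Between four and six slots hold a teaspoon; the others are empty.
- tape_1: roll of tape, 96 mm across and 48 mm high, bystander; origin at the centre of its underside
- sugar: glass sugar pourer with a steel spout, 68 mm across and 150 mm high, bystander; origin at the centre of its underside
- spoon_0: Steel teaspoon 132 x 26 x 9 mm, 30 g (None if absent), standing in a drainer slot, bowl down, handle end about 139 mm up. Origin: tip of the bowl. z points up the spoon to the handle's end (132 mm), y across its width, x through its thickness. The bowl is 26 mm wide; the handle's top 15 mm is 12 mm wide, about 3 mm thick, centred at x = -3 mm.
- spoon_1: Steel teaspoon 132 x 26 x 9 mm, 30 g (None if absent), standing in a drainer slot, bowl down, handle end about 139 mm up. Origin: tip of the bowl. z points up the spoon to the handle's end (132 mm), y across its width, x through its thickness. The bowl is 26 mm wide; the handle's top 15 mm is 12 mm wide, about 3 mm thick, centred at x = -3 mm.
- spoon_2: Steel teaspoon 132 x 26 x 9 mm, 30 g (None if absent), standing in a drainer slot, bowl down, handle end about 139 mm up. Origin: tip of the bowl. z points up the spoon to the handle's end (132 mm), y across its width, x through its thickness. The bowl is 26 mm wide; the handle's top 15 mm is 12 mm wide, about 3 mm thick, centred at x = -3 mm.
- spoon_3: Steel teaspoon 132 x 26 x 9 mm, 30 g (None if absent), standing in a drainer slot, bowl down, handle end about 139 mm up. Origin: tip of the bowl. z points up the spoon to the handle's end (132 mm), y across its width, x through its thickness. The bowl is 26 mm wide; the handle's top 15 mm is 12 mm wide, about 3 mm thick, centred at x = -3 mm.
- spoon_4: Steel teaspoon 132 x 26 x 9 mm, 30 g (None if absent), standing in a drainer slot, bowl down, handle end about 139 mm up. Origin: tip of the bowl. z points up the spoon to the handle's end (132 mm), y across its width, x through its thickness. The bowl is 26 mm wide; the handle's top 15 mm is 12 mm wide, about 3 mm thick, centred at x = -3 mm.
- spoon_5: Steel teaspoon 132 x 26 x 9 mm, 30 g (None if absent), standing in a drainer slot, bowl down, handle end about 139 mm up. Origin: tip of the bowl. z points up the spoon to the handle's end (132 mm), y across its width, x through its thickness. The bowl is 26 mm wide; the handle's top 15 mm is 12 mm wide, about 3 mm thick, centred at x = -3 mm.

How it is judged (in metres and radians):
On the way, in this order (a step that is already met when the one before it is completed fails the run):
1. all the spoons are inside the canister (x of spoon_0 in the frame of canister between -0.042 and 0.042 m and y of spoon_0 in the frame of canister between -0.042 and 0.042 m and z of spoon_0 in the frame of canister between 0.004 and 0.07 m and x of spoon_1 in the frame of canister between -0.042 and 0.042 m and y of spoon_1 in the frame of canister between -0.042 and 0.042 m and z of spoon_1 in the frame of canister between 0.004 and 0.07 m and x of spoon_2 in the frame of canister between -0.042 and 0.042 m and y of spoon_2 in the frame of canister between -0.042 and 0.042 m and z of spoon_2 in the frame of canister between 0.004 and 0.07 m and x of spoon_3 in the frame of canister between -0.042 and 0.042 m and y of spoon_3 in the frame of canister between -0.042 and 0.042 m and z of spoon_3 in the frame of canister between 0.004 and 0.07 m and x of spoon_4 in the frame of canister between -0.042 and 0.042 m and y of spoon_4 in the frame of canister between -0.042 and 0.042 m and z of spoon_4 in the frame of canister between 0.004 and 0.07 m and x of spoon_5 in the frame of canister between -0.042 and 0.042 m and y of spoon_5 in the frame of canister between -0.042 and 0.042 m and z of spoon_5 in the frame of canister between 0.004 and 0.07 m), for 0.3 s.
2. the canister hangs on the upper rail, released (all of step 1 and x of canister_hook in the frame of rail_stand between -0.015 and 0.015 m and y of canister_hook in the frame of rail_stand between -0.11 and 0.11 m and z of canister_hook in the frame of rail_stand between 0.18 and 0.198 m and angle between canister's own z axis and vertical below 0.35 rad and contact force between canister and rail_stand above 0.5 N and contact force between canister and the fingers below 0.1 N and linear speed of canister below 0.03 m/s and angular speed of canister below 0.3 rad/s), for 0.5 s.
At the end, for the whole second after the job is handed in: all spoons present are in the canister (bowl tip 4 to 70 mm above its underside); its hook sits over the upper rail (within 15 mm across, 110 mm of the middle along, -10 to +8 mm in height); tilt under 0.35 rad, at rest, released (all of step 2); the robot touches nothing.
It fails at once if the canister is dropped or slammed on the stand (over 150 N) (contact force between canister and rail_stand above 150 N).
It fails at once if the canister tips over (more than 0.8 rad) (angle between canister's own z axis and vertical above 0.8 rad).
It fails at once if the sugar pourer is moved more than 3 cm (distance of sugar from where it was at the start of the episode above 0.03 m).
It fails at once if the roll of tape is moved more than 3 cm (distance of tape_1 from where it was at the start of the episode above 0.03 m).
Of spoon_0, spoon_1, spoon_2, spoon_3, spoon_4, spoon_5 only 4 to 6 are there at a start; the rules pass over those that are not, and their reading is None.
At some moment in a run one of canister may be knocked a few centimetres aside while the robot is not near it.
It also fails if it takes over 210 s, if anything falls off the work surface, if the arm or the gripper's body presses on something with over 40 N, if the wrist force passes 120 N, or if a joint passes its speed limit or range.

### The arm

A 6-joint arm with a two-finger parallel gripper is mounted at the origin on a cart in front of the work surface, level with it; the furniture and walls round the work are solid. World frame = base frame: x ahead of the robot, y to its left, z up, the work surface at z = 0. Lengths are in mm, angles in rad, forces in N, time in s.
With the tool pointing down it reaches from about 400 to 925 mm from the base axis. Payload 12.5 kg.
Tool frame: the origin (TCP) lies midway between the tips of the shut fingers; the grasp point (between the pads) lies 19 mm behind it; z points along the fingers, y is the line along which they close (so a half turn about z gives the same grasp; the last joint's range is limited). The gripper opens to 95 mm and grips with 3 to 60 N. Pads are 20 mm wide; open, the fingers measure 119 mm over their backs; the gripper's body (75 mm by 180 mm) begins 59 mm behind the grasp point.
Start: joints at [-1.237, 0.491, 1.559, -0, 1.092, -0.106], TCP at [266.123, -565.531, 214.661] pointing down, gripper open.
Joint ranges: [-3.1, 3.1], [-0.84, 2.19], [0.05, 2.79], [-1.13, 4.28], [0.06, 2.93], [-2.69, 2.69]. Speed limits (rad/s): [2.22, 2.22, 2.79, 3.14, 3.14, 3.14].

### API

Orientations are given as [roll, pitch, yaw] about the fixed x, y, z axes, in that order (R = Rz(yaw) Ry(pitch) Rx(roll)).
In Python, from cell import state, viewer, env, models gives the robot as it stands. The module is installed in compiled form; this text tells all that it offers.
- The arm moves only by the tool arm_command, never from a script. Its argument "rows" is a list of rows, each a list of 2 entries, a list of its own where there are three numbers: the shift along the tool's x, y, z normalised to -1 to 1, where 1 is 0.25 m, then the turn about the tool's z normalised to -1 to 1, where 1 is pi rad. A call has exactly 5 rows; each row shifts and turns the commanded pose from where the row before left it, along the tool's axes as they then stand; what a row does not reach is not made up. A row lasts 1/10 s, in which the tool goes at most 50 mm and 8.59 degrees, less where a joint would pass 70% of its speed; a pose out of reach is approached as far as the arm can. A call with a number of a shift or a turn outside -1 to 1 is refused whole. A call with a gripper value outside its range is refused whole. "claw" is the opening, from 0 (shut) to 1 (fully open), set as the call begins (left out, the last holds). The fingers move at their own pace and stop on an object; the grip force is fixed at half the most. Time passes only in rows, so rows that do not move let the fingers close, or fill a call up. It gives the time, the measured TCP pose, the force, the opening and the grip force at its end, in the units of the state.
- state(): the state, without advancing time (a new reading comes with each control period).
- viewer.read_camera(name): name is "scene" or "top"; returns (picture, depth): 384x512x3 uint8, red, green, blue; 384x512 float32, mm along the optical axis (not along the pixel's ray), 0 where there is no reading.
- viewer.get_calibration(name): a dict with "camera_matrix" (3x3 intrinsics, pixels), "world_to_cam" (4x4, takes a point from world to camera coordinates). Camera axes: x right, y up, looking along -z (the intrinsics and any distortion apply to the point x, -y, -z); pixel columns grow to the right and rows downward; lengths in mm; the calibration is good to about 2 mm. A picture is of the moment at which its call begins. get_calibration takes no time and is no camera call.
- env.job_done(): hands the job in; it is judged then, once.
Trained networks look in the newest picture that a camera, given by its name, has taken for a name from the list of things; names that differ only in an ending like _2 or _b are one class to them, and where a whole thing is asked for, a point or a joint stands for the part that bears it (a point fixed in the world has none). Each returns a list of dicts, best first, with "confidence" (0 to 1); they miss things now and then, are a little off and sometimes report something else, mostly with a low value. They report only what shows in the picture. A call takes as long as a camera call.
- models.search_frame(camera, label): "position" ([x, y, z] in mm, in world coordinates, good to about 4 mm: the middle of the surface that is visible of it).
- models.mark_of(camera, label): "position" ([x, y, z] in mm, in world coordinates, good to about 4 mm: a listed point, or the origin of a listed thing).
The state is a dict: "t": time; "joints": joint angles; "qvel": joint speeds; "tau": joint torques, N m; "eef_pos": TCP position; "tcp_rot": TCP orientation; "ft_force": force on the tool from outside, world axes, zero at the start; "moment": the same for the moment, N m; "opening": opening from 0.0 (shut) to 1.0 (fully open); "grip_force": force on a finger pad.
Only numpy, scipy, OpenCV 4.12 (cv2) and the standard library are available. Lean on these libraries where they do the work, as an engineer would, in place of code of your own. Each camera call takes 0.05 s, during which the arm holds its last target. There are 200 camera calls.

## Working session

There is one attempt and no reset: what is moved stays moved. The work goes in short steps, Python scripts to look and compute and a tool call to move; the robot and the scene stay as the last step left them, time stands still between calls to the robot, and variables do not carry over. Pictures are saved under pics/ and viewed, at most 14 in all, crops included, and the job is handed in when it is done.

Besides the shell and the picture viewer there is one more tool, called after "Request:" in YAML: its name, and indented under it one key for each argument. arm_command: Moves the arm, as the interface text tells. Scaled input: -1 to 1 covers 0.25 m each way for a shift and pi rad each way for a turn. Its arguments: {"type":"object","properties":{"rows":{"type":"array","items":{"type":"array"}},"claw":{"type":"number"}},"required":["rows"]}

```bash
mkdir -p pics
cat > h.py <<'E'
from cell import state, viewer, env, models
import numpy as np, cv2
def cam(n):
    im,d=viewer.read_camera(n); c=viewer.get_calibration(n)
    return im,d,np.array(c["camera_matrix"]),np.array(c["world_to_cam"])
def cloud(d,K,W):
    v,u=np.mgrid[:d.shape[0],:d.shape[1]]
    X=np.stack([(u-K[0,2])*d/K[0,0],-(v-K[1,2])*d/K[1,1],-d],-1)
    R,t=W[:3,:3],W[:3,3]
    P=(X-t)@R
    P[d<=0]=np.nan
    return P
def save(im,f): cv2.imwrite('pics/'+f,im[:,:,::-1])
E
python3 - <<'E'
from h import *
for n in ["scene","top"]:
    im,d,K,W=cam(n); save(im,n+'0.png'); print(n,K.tolist(),np.linalg.inv(W)[:3,3].round())
    for l in ["canister","canister_mouth","canister_hook","rail_stand","rail_top","drainer","tape_1","sugar","spoon_0"]:
        print(l,[(np.round(r["position"]).tolist(),round(r["confidence"],2)) for r in models.mark_of(n,l)][:7])
s=state();print(s)
E
```

```text
scene [[463.23317454990126, 0.0, 259.56180710075836], [0.0, 463.23317454990126, 183.57065189427405], [0.0, 0.0, 1.0]] [-125.  908.  774.]
canister [([455.0, -238.0, -2.0], 0.66), ([650.0, -102.0, 194.0], 0.43)]
canister_mouth [([457.0, -239.0, 162.0], 0.88)]
canister_hook [([515.0, -267.0, 145.0], 0.64)]
rail_stand [([648.0, -102.0, 3.0], 0.78)]
rail_top [([651.0, -102.0, 195.0], 0.9)]
drainer [([492.0, 236.0, 4.0], 0.66)]
tape_1 [([567.0, -368.0, 1.0], 0.82), ([491.0, 232.0, 4.0], 0.41)]
sugar [([718.0, -343.0, 1.0], 0.67), ([490.0, 228.0, 0.0], 0.44)]
spoon_0 []
top [[471.2538763863013, 0.0, 257.4394081457184], [0.0, 471.2538763863013, 190.3231837197299], [0.0, 0.0, 1.0]] [ 370.    5. 1561.]
canister [([453.0, -241.0, 2.0], 0.8)]
canister_mouth [([450.0, -240.0, 168.0], 0.9)]
canister_hook [([511.0, -265.0, 152.0], 0.87), ([487.0, 255.0, 6.0], 0.16)]
rail_stand [([652.0, -103.0, 2.0], 0.65)]
rail_top [([650.0, -103.0, 191.0], 0.8)]
drainer [([488.0, 234.0, -2.0], 0.7)]
tape_1 [([571.0, -370.0, 2.0], 0.76)]
sugar [([721.0, -351.0, 0.0], 0.93)]
spoon_0 [([482.0, 216.0, 4.0], 0.56), ([486.0, 176.0, 14.0], 0.54), ([488.0, 337.0, 5.0], 0.52), ([489.0, 257.0, 6.0], 0.48), ([484.0, 135.0, 4.0], 0.47)]
{'t': 1.0, 'joints': array([-1.23659088e+00,  4.90888166e-01,  1.55889297e+00,  1.41711888e-05,
        1.09170294e+00, -1.05577690e-01]), 'qvel': array([-5.77716799e-04, -2.33899909e-04,  6.99353717e-04,  9.69719118e-04,
        4.18607148e-05, -3.78300392e-04]), 'tau': array([ 1.02440914e-03, -6.12473130e+01, -2.58434772e+01,  6.92461082e-02,
        4.46000963e-02, -2.40978471e-05]), 'eef_pos': array([ 266.13250834, -565.52969496,  214.67072373]), 'tcp_rot': array([ 3.14148335e+00, -1.06384733e-06,  4.39776607e-01]), 'ft_force': array([ 0.55888156, -0.87360039,  0.2930279 ]), 'moment': array([-0.02704806, -0.05555088, -0.03592413]), 'grip_force': 0.0, 'opening': 0.9983144187599854}
```

View pics/scene0.png

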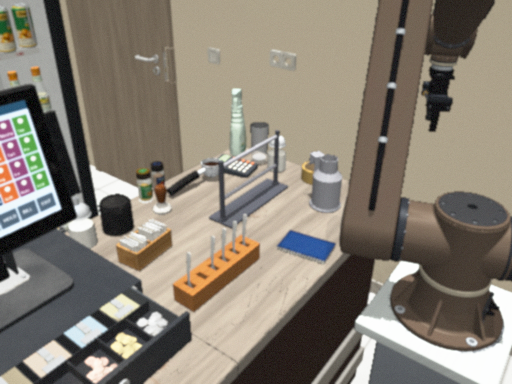

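View pics/top0.png

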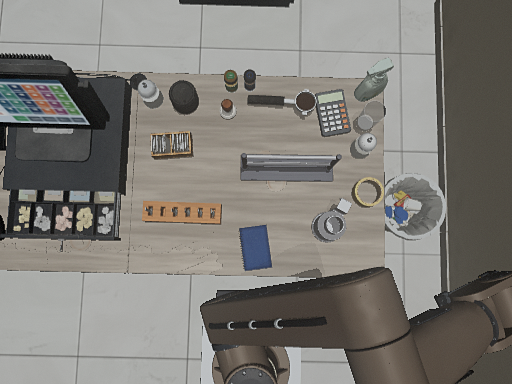

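Run:
```python
from h import *
from scipy import ndimage
for n in ["scene","top"]:
    im,d,K,W=cam(n); P=cloud(d,K,W)
    x,y,z=P[...,0],P[...,1],P[...,2]
    print(n)
    roi=(abs(x-490)<80)&(abs(y-236)<170)
    # drainer top
    m=roi&(abs(z-50)<4); pts=np.float32(np.c_[x[m],y[m]]); print('drainer',m.sum(),cv2.minAreaRect(pts))
    m=roi&(z>65)&(z<160); L,k=ndimage.label(m,np.ones((3,3)))
    for i in range(1,k+1):
        q=P[L==i]
        t=q[q[:,2]>q[:,2].max()-15]
        print(len(q),'mean',q.mean(0).round(1),'zmax',q[:,2].max().round(1),'top',t.mean(0).round(1),'std',t.std(0).round(1))
    m=(abs(x-453)<60)&(abs(y+240)<60)&(abs(z-165)<5); pts=np.float32(np.c_[x[m],y[m]]); print('rim',m.sum(),cv2.minEnclosingCircle(pts), z[m].mean())
    m=(abs(x-650)<80)&(abs(y+102)<180)&(abs(z-190)<5); pts=np.float32(np.c_[x[m],y[m]]); print('rail',m.sum(),cv2.minAreaRect(pts),pts.mean(0))
```

```text
scene
drainer 1478 ((488.1763000488281, 236.9989013671875), (253.51454162597656, 67.57157897949219), 89.22245025634766)
87 mean [486.7 138.  105. ] zmax 138.0 top [486.4 135.  130.6] std [3.4 1.6 4.7]
93 mean [487.4 177.7 105.1] zmax 136.9 top [486.5 174.6 129.7] std [3.4 1.9 4.5]
88 mean [487.3 217.4 106.1] zmax 136.5 top [488.2 214.5 129.9] std [3.8 1.5 4.7]
88 mean [487.2 257.9 104.9] zmax 138.6 top [487.5 255.  130.8] std [3.1 1.4 4.5]
89 mean [488.3 337.6 105.8] zmax 138.3 top [488.  334.9 130.2] std [3.6 1.6 4.5]
rim 61 ((452.2701721191406, -236.97340393066406), 29.293468475341797) 163.05952197994708
rail 199 ((646.4150390625, -99.47930908203125), (17.643230438232422, 294.1285095214844), 1.1370160579681396) [646.02203 -87.39141]
top
drainer 1020 ((486.8935546875, 233.6596221923828), (250.59335327148438, 64.54475402832031), 89.32846069335938)
10 mean [487.6 332.9 110.9] zmax 136.3 top [487.5 330.3 135. ] std [3.4 0.3 0.8]
8 mean [486.2 253.9 101.2] zmax 139.4 top [483.3 251.3 136.1] std [1.3 0.5 3.3]
5 mean [487.6 214.8  91.9] zmax 102.3 top [487.4 214.5  98.1] std [3.2 0.3 3.2]
5 mean [485.3 172.  116.5] zmax 143.4 top [486.5 169.3 140.9] std [2.4 0.2 2. ]
4 mean [486.3 130.5 136.2] zmax 137.6 top [486.3 130.5 136.2] std [3.4 0.2 1.4]
rim 60 ((471.349609375, -251.99777221679688), 48.96036911010742) 164.5418322668083
rail 309 ((647.5745239257812, -100.90629577636719), (12.994329452514648, 288.0364074707031), 0.2609192728996277) [ 647.30554 -104.30413]
```

The scene shows five spoons, in the slots at y≈135, 175, 215, 255 and 335. The canister's hook points at about -0.42 rad, and the rail runs along y at x≈647. I'll start moving.

Request:
arm_command:
  rows:
    - [[0,0,-0.13],0.0467]
    - [[0,0,-0.13],0.0467]
    - [[0,0,-0.13],0.0467]
    - [[0.12,-0.15,0],0]
    - [[0.12,-0.15,0],0]
  claw: 0.32

```text
t: 1.6
eef_pos: [326.2, -490.3, 312.8]
tcp_rot: [3.14, -0.001, -0.003]
ft_force: [0.3, -0.1, -0.9]
opening: 0.638
grip_force: 0.0
```

Request:
arm_command:
  rows:
    - [[0.12,-0.15,0],0]
    - [[0.12,-0.15,0],0]
    - [[0.12,-0.15,0],0]
    - [[0.12,-0.15,0],0]
    - [[0,0,0],0]

```text
t: 2.1
eef_pos: [448.8, -336.6, 312.5]
tcp_rot: [-3.141, -0.001, 0.004]
ft_force: [-0.3, 0.4, -0.1]
opening: 0.324
grip_force: 0.0
```

Request:
arm_command:
  rows:
    - [[0.015,-0.188,0],0]
    - [[0.015,-0.188,0],0]
    - [[0.015,-0.188,0],0]
    - [[0.015,-0.188,0],0]
    - [[0.015,-0.188,0],0]

```text
t: 2.6
eef_pos: [464.7, -104.3, 312.3]
tcp_rot: [3.141, -0.0, -0.001]
ft_force: [1.4, 0.5, 0.1]
opening: 0.321
grip_force: 0.0
```

Request:
arm_command:
  rows:
    - [[0.015,-0.188,0],0]
    - [[0.015,-0.188,0],0]
    - [[0.015,-0.188,0],0]
    - [[0.015,-0.188,0],0]
    - [[0.015,-0.188,0],0]

```text
t: 3.1
eef_pos: [483.8, 130.9, 312.4]
tcp_rot: [3.141, -0.001, -0.001]
ft_force: [1.1, -0.1, 0.4]
opening: 0.325
grip_force: 0.0
```

Request:
arm_command:
  rows:
    - [[0,0,0.16],0]
    - [[0,0,0.16],0]
    - [[0,0,0],0]
    - [[0,0,0],0]
    - [[0,0,0],0]

```text
t: 3.6
eef_pos: [484.9, 129.0, 234.1]
tcp_rot: [-3.141, -0.003, -0.001]
ft_force: [-0.4, 0.0, 1.3]
opening: 0.32
grip_force: 0.0
```

Request:
arm_command:
  rows:
    - [[0.008,-0.02,0.14],0]
    - [[0,0,0.14],0]
    - [[0,0,0.14],0]
    - [[0,0,0],0]
    - [[0,0,0],0]

```text
t: 4.1
eef_pos: [486.9, 134.3, 128.7]
tcp_rot: [-3.141, -0.001, -0.001]
ft_force: [0.4, -0.5, 0.8]
opening: 0.32
grip_force: 0.0
```

Run:
```python
from h import *
im,d,K,W=cam("scene");s=state();print(s["eef_pos"],s["ft_force"])
save(cv2.resize(im[150:340,140:340],None,fx=3,fy=3,interpolation=cv2.INTER_CUBIC),'s1.png')
```

```text
[487.11115153 134.36664733 129.24967763] [ 0.3275243   0.20858625 -0.51503796]
```

View pics/s1.png

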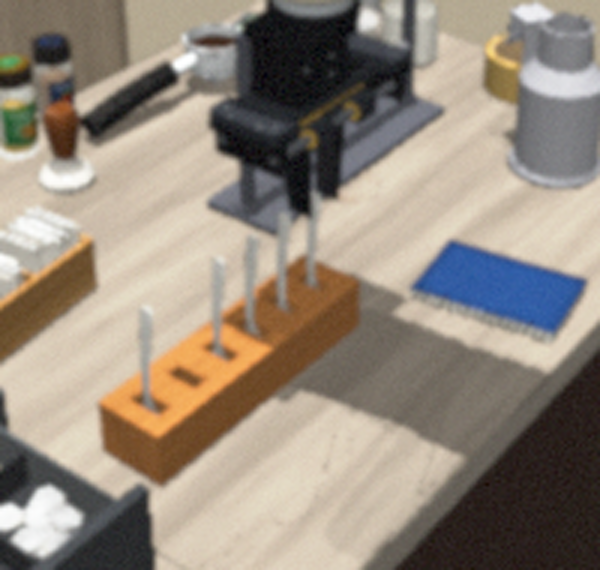

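The fingers (crop px 300 and 328) straddle the end spoon at (314,200). Next I go down 17 mm, grip and lift.

Request:
arm_command:
  rows:
    - [[0,0,0.068],0]
    - [[0,0,0],0]
    - [[0,0,0],0]
    - [[0,0,0],0]
    - [[0,0,0],0]

```text
t: 4.65
eef_pos: [486.3, 134.5, 111.1]
tcp_rot: [-3.141, -0.001, -0.0]
ft_force: [0.1, 0.3, 0.3]
opening: 0.318
grip_force: 0.0
```

Request:
arm_command:
  rows:
    - [[0,0,0],0]
    - [[0,0,0],0]
    - [[0,0,0],0]
    - [[0,0,0],0]
    - [[0,0,0],0]
  claw: 0

```text
t: 5.15
eef_pos: [485.9, 134.9, 110.1]
tcp_rot: [-3.141, -0.0, -0.001]
ft_force: [-0.7, 6.2, -0.5]
opening: 0.038
grip_force: 29.9
```

Request:
arm_command:
  rows:
    - [[0,0,-0.1],0]
    - [[0,0,-0.18],0]
    - [[0,0,-0.18],0]
    - [[0,0,-0.18],0]
    - [[0,0,-0.18],0]

```text
t: 5.65
eef_pos: [485.4, 134.3, 317.1]
tcp_rot: [3.141, 0.0, -0.0]
ft_force: [-0.4, -0.0, -0.8]
opening: 0.03
grip_force: 30.0
```

```bash
cat >> h.py <<'E'
def look(f=None,held=True):
    im,d,K,W=cam("scene"); s=state(); e=s["eef_pos"]
    print('t',s["t"],'tcp',e.round(1),'yaw',round(s["tcp_rot"][2],3),'open',round(s["opening"],3),'grip',s["grip_force"],'F',s["ft_force"].round(1))
    P=cloud(d,K,W); x,y,z=P[...,0],P[...,1],P[...,2]
    if held:
        m=(abs(x-e[0])<40)&(abs(y-e[1])<40)&(z<e[2]-8)&(z>e[2]-125)
        for a in range(10,120,20):
            k=m&(z<e[2]-a)&(z>e[2]-a-20)
            if k.sum(): print('spoon dz',-a-10,(P[k].mean(0)-e).round(1),'span x',(x[k].min()-e[0]).round(1),(x[k].max()-e[0]).round(1),k.sum())
    for l in ["canister_mouth","canister_hook"]:
        print(l,[(np.round(r["position"],1).tolist(),round(r["confidence"],2)) for r in models.mark_of("scene",l)][:2])
    m=(abs(x-453)<90)&(abs(y+240)<90)&(abs(z-163.5)<4); m&=~((x-e[0])**2+(y-e[1])**2<60**2) if e[2]<200 else m
    if m.sum()>10: print('rim',m.sum(),cv2.minEnclosingCircle(np.float32(np.c_[x[m],y[m]])))
    q=(abs(x-487)<30)&(abs(y-235)<130)&(z>110)&(z<142)
    print('left y',[(c,int(((abs(y-c)<12)&q).sum())) for c in (135,175,215,255,335)])
    if f: save(im,f)
    return im
E
python3 -c "
from h import *
im=look()
save(cv2.resize(im[100:290,180:380],None,fx=3,fy=3,interpolation=cv2.INTER_CUBIC),'s2.png')"
```

```text
t 5.7 tcp [487.4 134.7 324. ] yaw -0.0 open 0.03 grip 29.999718368053436 F [-1.3 -1.   5.4]
spoon dz -20 [ -1.4   2.8 -19.1] span x -7.4 5.8 28
spoon dz -40 [ -1.9   2.7 -39.7] span x -6.6 1.9 22
spoon dz -60 [ -2.2   1.2 -58.7] span x -5.6 3.0 18
spoon dz -80 [  0.7  -6.  -81.8] span x -13.2 11.0 40
spoon dz -100 [  1.2  -7.2 -99.6] span x -11.4 10.9 54
spoon dz -120 [   1.    -5.8 -111. ] span x -3.2 5.1 4
canister_mouth [([454.8, -241.4, 165.3], 0.91)]
canister_hook [([512.5, -266.9, 145.6], 0.83)]
rim 68 ((451.83563232421875, -237.5418701171875), 29.728546142578125)
left y [(135, 0), (175, 41), (215, 44), (255, 41), (335, 41)]
```

View pics/s2.png

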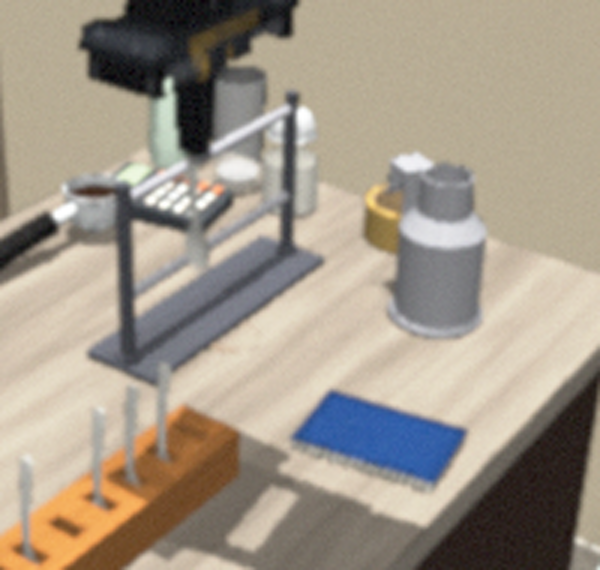

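Request:
arm_command:
  rows:
    - [[-0.0175,0.12,0],0]
    - [[-0.0175,0.18,0],0]
    - [[-0.0175,0.19,0],0]
    - [[-0.0175,0.19,0],0]
    - [[-0.0175,0.19,0],0]

```text
t: 6.3
eef_pos: [462.9, -84.7, 313.8]
tcp_rot: [-3.141, 0.002, 0.0]
ft_force: [1.5, 0.3, 0.4]
opening: 0.036
grip_force: 30.0
```

Request:
arm_command:
  rows:
    - [[-0.0175,0.19,0],0]
    - [[-0.0175,0.19,0],0]
    - [[-0.0175,0.14,0],0]
    - [[0,0.094,0],0]
    - [[0,0,0],0]

```text
t: 6.8
eef_pos: [450.1, -238.9, 313.3]
tcp_rot: [-3.141, 0.002, -0.003]
ft_force: [-0.2, 0.2, 0.4]
opening: 0.034
grip_force: 30.0
```

```bash
python3 -c "
from h import *
im=look()"
```

```text
t 6.85 tcp [ 450.1 -237.4  313.5] yaw -0.003 open 0.033 grip 29.99980330467224 F [ 0.4 -0.2 -0.3]
spoon dz -20 [  1.4   1.7 -19.4] span x -4.0 6.3 22
spoon dz -40 [  0.6   1.3 -39.1] span x -4.9 6.0 17
spoon dz -60 [  0.9  -2.9 -61.4] span x -5.2 7.9 15
spoon dz -80 [  2.1  -7.6 -80.4] span x -13.2 16.8 47
spoon dz -100 [  2.7  -7.8 -96.6] span x -7.7 11.8 30
canister_mouth [([452.4, -241.6, 164.8], 0.69), ([649.8, -99.2, 194.3], 0.58)]
canister_hook [([513.1, -271.5, 145.9], 0.78)]
rim 70 ((453.8704528808594, -236.79981994628906), 30.94170570373535)
left y [(135, 0), (175, 42), (215, 43), (255, 40), (335, 43)]
```

Request:
arm_command:
  rows:
    - [[0.004,-0.01,0.1],0]
    - [[0,0,0.12],0]
    - [[0,0,0.12],0]
    - [[0,0,0.12],0]
    - [[0,0,0.08],0]

```text
t: 7.45
eef_pos: [451.3, -232.3, 178.2]
tcp_rot: [-3.14, 0.002, 0.001]
ft_force: [0.2, -1.2, 0.0]
opening: 0.031
grip_force: 30.0
```

Request:
arm_command:
  rows:
    - [[0,0,0],0]
    - [[0,0,0],0]
    - [[0,0,0],0]
    - [[0,0,0],0]
    - [[0,0,0],0]

```text
t: 7.95
eef_pos: [451.9, -234.2, 180.9]
tcp_rot: [3.141, -0.001, -0.0]
ft_force: [-0.3, -0.9, -0.5]
opening: 0.032
grip_force: 30.0
```

```bash
python3 -c "
from h import *
im=look(held=False)
save(cv2.resize(im[100:290,180:380],None,fx=3,fy=3,interpolation=cv2.INTER_CUBIC),'s3.png')"
```

```text
t 8.0 tcp [ 451.9 -234.2  180.7] yaw -0.0 open 0.029 grip 29.999800622463226 F [ 0.2  0.3 -1.3]
canister_mouth [([450.7, -242.0, 162.4], 0.87)]
canister_hook [([513.8, -271.4, 145.7], 0.97)]
left y [(135, 0), (175, 42), (215, 43), (255, 41), (335, 43)]
```

View pics/s3.png

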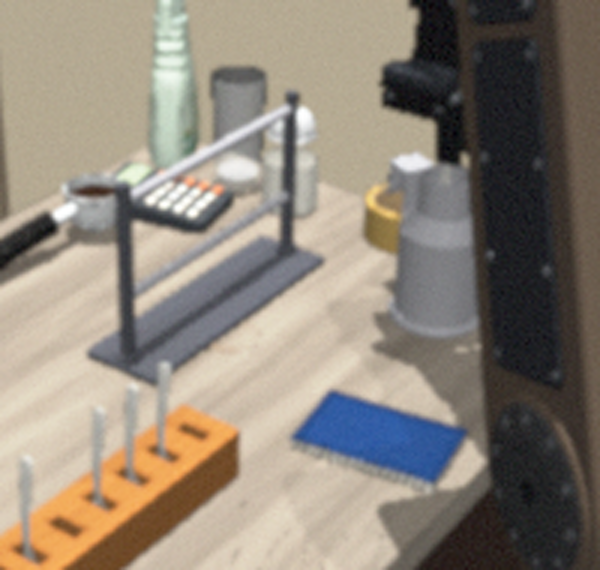

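The spoon is inside the neck (crop px ~450,175) and there is no contact force. I'll release it and go back for the second spoon at y=175.

Request:
arm_command:
  rows:
    - [[0,0,0],0]
    - [[0,0,0],0]
    - [[0,0,0],0]
    - [[0,0,-0.06],0]
    - [[0,0,-0.14],0]
  claw: 0.32

```text
t: 8.6
eef_pos: [450.9, -233.6, 228.7]
tcp_rot: [-3.139, 0.004, -0.0]
ft_force: [-0.1, -0.5, 0.9]
opening: 0.314
grip_force: 0.0
```

Request:
arm_command:
  rows:
    - [[0.0175,-0.1,-0.03],0]
    - [[0.0175,-0.18,0],0]
    - [[0.0175,-0.18,0],0]
    - [[0.0175,-0.19,0],0]
    - [[0.0175,-0.19,0],0]

```text
t: 9.1
eef_pos: [473.5, -22.4, 237.8]
tcp_rot: [3.141, -0.0, -0.001]
ft_force: [0.3, 0.3, -0.2]
opening: 0.317
grip_force: 0.0
```

Request:
arm_command:
  rows:
    - [[0.0175,-0.19,0],0]
    - [[0.0175,-0.19,0],0]
    - [[0.0175,-0.19,0],0]
    - [[0,-0.15,0],0]
    - [[0,-0.08,0],0]

```text
t: 9.6
eef_pos: [486.5, 178.6, 237.5]
tcp_rot: [-3.141, 0.0, 0.002]
ft_force: [0.2, 0.6, -1.2]
opening: 0.32
grip_force: 0.0
```

Request:
arm_command:
  rows:
    - [[0,0,0.1],0]
    - [[0,0,0.1],0]
    - [[0,0,0],0]
    - [[0,0,0],0]
    - [[0,0,0],0]

```text
t: 10.1
eef_pos: [487.5, 175.9, 188.7]
tcp_rot: [-3.141, -0.002, -0.001]
ft_force: [-0.3, 0.1, 0.2]
opening: 0.319
grip_force: 0.0
```

```bash
python3 -c "
from h import *
im=look(held=False)
im,d,K,W=cam('top');save(cv2.resize(im[130:280,270:420],None,fx=4,fy=4,interpolation=cv2.INTER_CUBIC),'t4.png')"
```

```text
t 10.15 tcp [487.4 175.8 188.8] yaw -0.001 open 0.322 grip 0.0 F [ 0.3  0.7 -0.2]
canister_mouth [([457.2, -240.9, 165.2], 0.92)]
canister_hook [([514.3, -268.4, 146.2], 0.72)]
rim 67 ((454.55535888671875, -235.46434020996094), 30.340700149536133)
left y [(135, 0), (175, 43), (215, 44), (255, 41), (335, 41)]
```

View pics/t4.png

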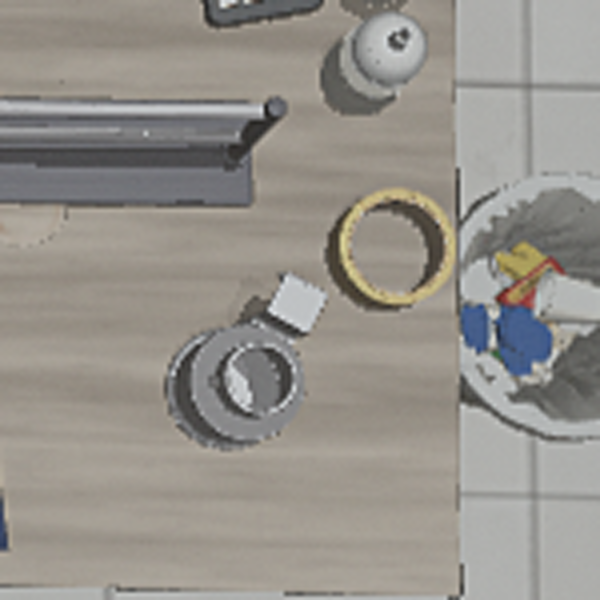

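The canister stands where it was, with its mouth at (258,380). Now the second spoon.

Request:
arm_command:
  rows:
    - [[0,0,0.12],0]
    - [[0,0,0.12],0]
    - [[0,0,0.068],0]
    - [[0,0,0],0]
    - [[0,0,0],0]

```text
t: 10.8
eef_pos: [487.2, 175.9, 111.2]
tcp_rot: [3.142, -0.0, -0.0]
ft_force: [-0.5, 0.6, -0.5]
opening: 0.321
grip_force: 0.0
```

Request:
arm_command:
  rows:
    - [[0,0,0],0]
    - [[0,0,0],0]
    - [[0,0,0],0]
    - [[0,0,0],0]
    - [[0,0,0],0]
  claw: 0

```text
t: 11.3
eef_pos: [487.2, 176.4, 111.0]
tcp_rot: [-3.14, -0.001, -0.001]
ft_force: [-0.4, 5.6, 1.8]
opening: 0.038
grip_force: 30.0
```

Request:
arm_command:
  rows:
    - [[0,0,-0.1],0]
    - [[0,0,-0.18],0]
    - [[0,0,-0.18],0]
    - [[0,0,-0.18],0]
    - [[0,0,-0.16],0]

```text
t: 11.8
eef_pos: [486.6, 175.8, 313.1]
tcp_rot: [3.142, -0.001, -0.0]
ft_force: [1.0, 0.0, 0.2]
opening: 0.033
grip_force: 30.0
```

Request:
arm_command:
  rows:
    - [[-0.0175,0.12,0],0]
    - [[-0.0175,0.18,0],0]
    - [[-0.0175,0.19,0],0]
    - [[-0.0175,0.19,0],0]
    - [[-0.0175,0.19,0],0]

```text
t: 12.3
eef_pos: [464.2, -43.3, 310.8]
tcp_rot: [3.141, -0.0, 0.0]
ft_force: [1.3, 0.8, 0.2]
opening: 0.033
grip_force: 30.0
```

Request:
arm_command:
  rows:
    - [[-0.0175,0.19,0],0]
    - [[-0.0175,0.19,0],0]
    - [[-0.0175,0.18,0],0]
    - [[0,0.14,0],0]
    - [[0,0.07,0],0]

```text
t: 12.8
eef_pos: [451.2, -236.6, 310.5]
tcp_rot: [3.141, 0.0, -0.003]
ft_force: [-0.3, -0.5, -0.3]
opening: 0.034
grip_force: 30.0
```

```bash
python3 -c "
from h import *
im=look()"
```

```text
t 12.85 tcp [ 451.5 -237.5  310.3] yaw -0.003 open 0.036 grip 29.999038875102997 F [-0.4 -1.3 -1. ]
spoon dz -20 [ -0.9   4.5 -18.8] span x -5.0 3.1 18
spoon dz -40 [  0.4   3.4 -40.5] span x -4.8 5.6 19
spoon dz -60 [  0.4  -0.2 -60.4] span x -5.2 7.9 17
spoon dz -80 [  2.5  -5.8 -80.8] span x -10.2 15.0 46
spoon dz -100 [  1.4  -5.6 -97. ] span x -10.4 10.5 30
canister_mouth [([454.4, -240.5, 165.4], 0.88)]
canister_hook [([511.4, -269.1, 144.0], 0.97)]
rim 68 ((454.60125732421875, -234.93528747558594), 29.834861755371094)
left y [(135, 0), (175, 0), (215, 40), (255, 40), (335, 42)]
```

Request:
arm_command:
  rows:
    - [[0.004,-0.01,0.1],0]
    - [[0,0,0.12],0]
    - [[0,0,0.12],0]
    - [[0,0,0.12],0]
    - [[0,0,0.064],0]

```text
t: 13.45
eef_pos: [452.3, -229.4, 177.8]
tcp_rot: [-3.14, 0.002, 0.001]
ft_force: [-0.2, -0.4, 0.3]
opening: 0.029
grip_force: 30.0
```

Request:
arm_command:
  rows:
    - [[0,0,0],0]
    - [[0,0,0],0]
    - [[0,0,0],0]
    - [[0,0,0],0]
    - [[0,0,0],0]

```text
t: 13.95
eef_pos: [452.9, -231.6, 180.4]
tcp_rot: [3.141, -0.001, -0.0]
ft_force: [-0.7, -0.2, -0.9]
opening: 0.033
grip_force: 30.0
```

Request:
arm_command:
  rows:
    - [[0,0,0],0]
    - [[0,0,0],0]
    - [[0,0,0],0]
    - [[0,0,-0.06],0]
    - [[0,0,-0.14],0]
  claw: 0.32

```text
t: 14.45
eef_pos: [451.8, -231.1, 228.2]
tcp_rot: [-3.139, 0.004, -0.001]
ft_force: [0.2, -0.1, 0.5]
opening: 0.313
grip_force: 0.0
```

Request:
arm_command:
  rows:
    - [[0.0175,-0.12,-0.03],0]
    - [[0.0175,-0.19,0],0]
    - [[0.0175,-0.19,0],0]
    - [[0.0175,-0.19,0],0]
    - [[0.0175,-0.19,0],0]

```text
t: 14.95
eef_pos: [474.5, -9.9, 237.3]
tcp_rot: [3.141, -0.0, -0.001]
ft_force: [0.7, -0.1, 1.3]
opening: 0.323
grip_force: 0.0
```

Request:
arm_command:
  rows:
    - [[0.0175,-0.19,0],0]
    - [[0.0175,-0.19,0],0]
    - [[0.0175,-0.19,0],0]
    - [[0,-0.19,0],0]
    - [[0,-0.142,0],0]

```text
t: 15.45
eef_pos: [487.6, 216.5, 237.1]
tcp_rot: [-3.142, -0.0, 0.001]
ft_force: [1.0, -0.4, -0.3]
opening: 0.319
grip_force: 0.0
```

Request:
arm_command:
  rows:
    - [[0,0,0.1],0]
    - [[0,0,0.1],0]
    - [[0,0,0],0]
    - [[0,0,0],0]
    - [[0,0,0],0]

```text
t: 15.95
eef_pos: [488.5, 213.8, 188.3]
tcp_rot: [-3.141, -0.002, -0.001]
ft_force: [-0.2, 1.2, -0.3]
opening: 0.323
grip_force: 0.0
```

```bash
python3 -c "
from h import *
im=look(held=False)"
```

```text
t 16.0 tcp [488.5 213.8 188.3] yaw -0.001 open 0.32 grip 0.0 F [0.  0.2 0.2]
canister_mouth [([454.8, -239.5, 164.9], 0.85)]
canister_hook [([510.7, -269.6, 145.5], 0.67), ([455.0, -241.9, 164.0], 0.3)]
rim 72 ((454.0047302246094, -235.79794311523438), 29.43238067626953)
left y [(135, 0), (175, 0), (215, 42), (255, 39), (335, 43)]
```

Request:
arm_command:
  rows:
    - [[0,0,0.12],0]
    - [[0,0,0.12],0]
    - [[0,0,0.064],0]
    - [[0,0,0],0]
    - [[0,0,0],0]

```text
t: 16.6
eef_pos: [488.3, 213.9, 111.9]
tcp_rot: [-3.141, -0.001, -0.0]
ft_force: [0.2, 0.2, -0.7]
opening: 0.319
grip_force: 0.0
```

Request:
arm_command:
  rows:
    - [[0,0,0],0]
    - [[0,0,0],0]
    - [[0,0,0],0]
    - [[0,0,0],0]
    - [[0,0,0],0]
  claw: 0

```text
t: 17.1
eef_pos: [488.2, 214.5, 111.5]
tcp_rot: [-3.14, -0.001, -0.001]
ft_force: [-0.1, 5.1, 1.8]
opening: 0.032
grip_force: 29.9
```

Request:
arm_command:
  rows:
    - [[0,0,-0.1],0]
    - [[0,0,-0.18],0]
    - [[0,0,-0.18],0]
    - [[0,0,-0.18],0]
    - [[0,0,-0.16],0]

```text
t: 17.6
eef_pos: [487.6, 213.8, 313.6]
tcp_rot: [3.142, -0.001, -0.0]
ft_force: [-0.1, 0.5, -0.2]
opening: 0.032
grip_force: 30.0
```

Request:
arm_command:
  rows:
    - [[-0.0175,0.13,0],0]
    - [[-0.0175,0.19,0],0]
    - [[-0.0175,0.19,0],0]
    - [[-0.0175,0.19,0],0]
    - [[-0.0175,0.19,0],0]

```text
t: 18.1
eef_pos: [465.2, -10.3, 311.3]
tcp_rot: [3.141, -0.0, 0.0]
ft_force: [1.1, 0.6, 0.4]
opening: 0.032
grip_force: 30.0
```

Request:
arm_command:
  rows:
    - [[-0.0175,0.19,0],0]
    - [[-0.0175,0.19,0],0]
    - [[-0.0175,0.19,0],0]
    - [[0,0.19,0],0]
    - [[0,0.143,0],0]

```text
t: 18.6
eef_pos: [452.1, -236.9, 311.2]
tcp_rot: [3.141, 0.0, -0.002]
ft_force: [0.1, 0.2, -0.1]
opening: 0.036
grip_force: 30.0
```

```bash
python3 -c "
from h import *
im=look()"
```

```text
t 18.65 tcp [ 452.4 -240.5  310.8] yaw -0.003 open 0.033 grip 29.998896718025208 F [-1.3 -2.  -1.4]
spoon dz -20 [ -0.8   6.5 -20.1] span x -5.2 3.5 20
spoon dz -40 [ -0.5   6.9 -40.5] span x -5.1 4.3 18
spoon dz -60 [ -0.1   2.1 -61.2] span x -6.0 8.0 19
spoon dz -80 [  1.9  -2.6 -80.9] span x -13.1 12.9 43
spoon dz -100 [  0.2  -2.  -96.9] span x -10.7 10.5 33
canister_mouth [([453.8, -237.8, 166.0], 0.68)]
canister_hook [([514.0, -269.0, 146.0], 0.93)]
rim 71 ((449.91455078125, -238.2445526123047), 31.85985565185547)
left y [(135, 0), (175, 0), (215, 0), (255, 40), (335, 43)]
```

Request:
arm_command:
  rows:
    - [[0,0,0.1],0]
    - [[0,0,0.12],0]
    - [[0,0,0.12],0]
    - [[0,0,0.12],0]
    - [[0,0,0.064],0]

```text
t: 19.25
eef_pos: [452.1, -232.7, 178.3]
tcp_rot: [-3.14, 0.002, 0.001]
ft_force: [-0.0, 0.2, 0.0]
opening: 0.03
grip_force: 30.0
```

Request:
arm_command:
  rows:
    - [[0,0,0],0]
    - [[0,0,0],0]
    - [[0,0,0],0]
    - [[0,0,0],0]
    - [[0,0,0],0]

```text
t: 19.75
eef_pos: [452.9, -234.4, 180.8]
tcp_rot: [3.141, -0.001, -0.0]
ft_force: [-1.0, 0.0, -1.5]
opening: 0.028
grip_force: 30.0
```

```bash
python3 -c "
from h import *
im=look(held=False)"
```

```text
t 19.8 tcp [ 452.9 -234.4  180.7] yaw -0.0 open 0.032 grip 29.999093413352966 F [0.2 0.4 0. ]
canister_mouth [([454.6, -240.8, 165.9], 0.98)]
canister_hook [([509.9, -267.6, 142.7], 0.62)]
left y [(135, 0), (175, 0), (215, 0), (255, 41), (335, 42)]
```

Request:
arm_command:
  rows:
    - [[0,0,0],0]
    - [[0,0,0],0]
    - [[0,0,0],0]
    - [[0,0,-0.06],0]
    - [[0,0,-0.14],0]
  claw: 0.32

```text
t: 20.4
eef_pos: [451.9, -233.8, 228.7]
tcp_rot: [-3.139, 0.004, -0.0]
ft_force: [-0.1, 0.3, 1.1]
opening: 0.313
grip_force: 0.0
```

Request:
arm_command:
  rows:
    - [[0.0175,-0.12,-0.03],0]
    - [[0.0175,-0.19,0],0]
    - [[0.0175,-0.19,0],0]
    - [[0.0175,-0.19,0],0]
    - [[0.0175,-0.19,0],0]

```text
t: 20.9
eef_pos: [474.5, -12.6, 237.8]
tcp_rot: [3.141, -0.0, -0.001]
ft_force: [2.2, -0.5, 0.4]
opening: 0.318
grip_force: 0.0
```

Request:
arm_command:
  rows:
    - [[0.0175,-0.19,0],0]
    - [[0.0175,-0.19,0],0]
    - [[0.0175,-0.19,0],0]
    - [[0,-0.19,0],0]
    - [[0,-0.19,0],0]

```text
t: 21.4
eef_pos: [487.6, 225.2, 237.6]
tcp_rot: [3.142, -0.0, -0.0]
ft_force: [0.6, 0.4, 0.0]
opening: 0.319
grip_force: 0.0
```

Request:
arm_command:
  rows:
    - [[0,-0.126,0],0]
    - [[0,0,0.1],0]
    - [[0,0,0.1],0]
    - [[0,0,0],0]
    - [[0,0,0],0]

```text
t: 21.9
eef_pos: [488.1, 254.6, 188.0]
tcp_rot: [3.141, 0.0, -0.0]
ft_force: [0.0, -0.0, 0.1]
opening: 0.322
grip_force: 0.0
```

```bash
python3 -c "
from h import *
im=look(held=False)"
```

```text
t 21.95 tcp [488.4 254.6 188.6] yaw -0.001 open 0.323 grip 0.0 F [1.1 0.1 0.6]
canister_mouth [([454.1, -241.1, 163.6], 0.8)]
canister_hook [([513.1, -266.4, 145.7], 0.71)]
rim 72 ((453.2919006347656, -235.38218688964844), 31.507509231567383)
left y [(135, 0), (175, 0), (215, 0), (255, 41), (335, 42)]
```

Next: grip the spoon at y=255, lift it, and move -489 mm in y (1.956).

Request:
arm_command:
  rows:
    - [[0,0,0.12],0]
    - [[0,0,0.12],0]
    - [[0,0,0.064],0]
    - [[0,0,0],0]
    - [[0,0,0],0]

```text
t: 22.55
eef_pos: [488.5, 254.7, 112.6]
tcp_rot: [-3.141, -0.001, -0.001]
ft_force: [0.8, 0.2, 0.9]
opening: 0.318
grip_force: 0.0
```

Request:
arm_command:
  rows:
    - [[0,0,0],0]
    - [[0,0,0],0]
    - [[0,0,0],0]
    - [[0,0,0],0]
    - [[0,0,0],0]
  claw: 0

```text
t: 23.05
eef_pos: [488.2, 255.3, 112.0]
tcp_rot: [-3.14, -0.001, -0.001]
ft_force: [-0.0, 5.0, 0.8]
opening: 0.036
grip_force: 29.9
```

Request:
arm_command:
  rows:
    - [[0,0,-0.1],0]
    - [[0,0,-0.18],0]
    - [[0,0,-0.18],0]
    - [[0,0,-0.18],0]
    - [[0,0,-0.16],0]

```text
t: 23.55
eef_pos: [487.6, 254.5, 314.0]
tcp_rot: [3.142, -0.001, -0.0]
ft_force: [1.0, 0.4, -0.5]
opening: 0.033
grip_force: 30.0
```

Request:
arm_command:
  rows:
    - [[-0.0175,0.13,0],0]
    - [[-0.0175,0.19,0],0]
    - [[-0.0175,0.19,0],0]
    - [[-0.0175,0.19,0],0]
    - [[-0.0175,0.19,0],0]

```text
t: 24.05
eef_pos: [465.2, 30.4, 311.7]
tcp_rot: [3.141, -0.0, 0.0]
ft_force: [1.3, -0.4, -0.9]
opening: 0.032
grip_force: 30.0
```

Request:
arm_command:
  rows:
    - [[-0.0175,0.19,0],0]
    - [[-0.0175,0.19,0],0]
    - [[-0.0175,0.19,0],0]
    - [[0,0.19,0],0]
    - [[0,0.19,0],0]

```text
t: 24.55
eef_pos: [452.1, -207.3, 311.8]
tcp_rot: [3.141, -0.0, -0.001]
ft_force: [1.1, 0.5, 0.4]
opening: 0.032
grip_force: 30.0
```

Request:
arm_command:
  rows:
    - [[0,0.116,0],0]
    - [[0,0,0],0]
    - [[0,0,0],0]
    - [[0,0,0],0]
    - [[0,0,0],0]

```text
t: 25.05
eef_pos: [452.8, -233.3, 311.8]
tcp_rot: [3.141, -0.0, 0.001]
ft_force: [0.8, 0.3, 0.2]
opening: 0.032
grip_force: 30.0
```

```bash
python3 -c "
from h import *
im=look()"
```

```text
t 25.1 tcp [ 452.8 -233.4  311.9] yaw 0.001 open 0.032 grip 29.999996423721313 F [ 0.5 -0.6 -0.9]
spoon dz -20 [ -0.2   2.6 -20.3] span x -4.5 5.0 20
spoon dz -40 [  0.9   2.5 -41.1] span x -3.4 6.3 18
spoon dz -60 [ -0.7   0.9 -60.4] span x -7.0 4.9 17
spoon dz -80 [  3.2  -6.8 -81.5] span x -8.5 15.2 43
spoon dz -100 [  1.1  -5.4 -97. ] span x -10.2 13.0 33
canister_mouth [([569.0, -367.9, 0.9], 0.72), ([453.7, -239.5, 163.5], 0.63)]
canister_hook [([511.8, -266.0, 146.8], 0.66)]
rim 67 ((451.8376770019531, -238.92132568359375), 31.02370834350586)
left y [(135, 0), (175, 0), (215, 0), (255, 0), (335, 43)]
```

Request:
arm_command:
  rows:
    - [[0,0,0.1],0]
    - [[0,0,0.12],0]
    - [[0,0,0.12],0]
    - [[0,0,0.12],0]
    - [[0,0,0.064],0]

```text
t: 25.7
eef_pos: [452.2, -233.5, 178.7]
tcp_rot: [-3.14, 0.002, 0.0]
ft_force: [-0.3, -1.3, 0.9]
opening: 0.031
grip_force: 30.0
```

Request:
arm_command:
  rows:
    - [[0,0,0],0]
    - [[0,0,0],0]
    - [[0,0,0],0]
    - [[0,0,0],0]
    - [[0,0,0],0]

```text
t: 26.2
eef_pos: [452.9, -234.4, 181.3]
tcp_rot: [3.141, -0.001, -0.0]
ft_force: [-0.5, 0.1, -0.9]
opening: 0.032
grip_force: 30.0
```

```bash
python3 -c "
from h import *
im=look(held=False)"
```

```text
t 26.25 tcp [ 452.9 -234.4  181.2] yaw -0.0 open 0.029 grip 29.999833703041077 F [ 0.2  0.1 -0.1]
canister_mouth [([452.0, -240.0, 165.9], 0.9)]
canister_hook [([513.2, -268.4, 144.7], 0.78), ([569.2, -368.5, -1.5], 0.72)]
left y [(135, 0), (175, 0), (215, 0), (255, 0), (335, 42)]
```

Request:
arm_command:
  rows:
    - [[0,0,0],0]
    - [[0,0,0],0]
    - [[0,0,0],0]
    - [[0,0,-0.06],0]
    - [[0,0,-0.14],0]
  claw: 0.32

```text
t: 26.85
eef_pos: [451.9, -233.8, 229.2]
tcp_rot: [-3.139, 0.004, -0.0]
ft_force: [-0.7, -1.3, 0.7]
opening: 0.311
grip_force: 0.0
```

Request:
arm_command:
  rows:
    - [[0.0175,-0.12,-0.03],0]
    - [[0.0175,-0.19,0],0]
    - [[0.0175,-0.19,0],0]
    - [[0.0175,-0.19,0],0]
    - [[0.0175,-0.19,0],0]

```text
t: 27.35
eef_pos: [474.6, -12.6, 238.3]
tcp_rot: [3.141, -0.0, -0.001]
ft_force: [1.0, -0.0, 0.4]
opening: 0.317
grip_force: 0.0
```

Request:
arm_command:
  rows:
    - [[0.0175,-0.19,0],0]
    - [[0.0175,-0.19,0],0]
    - [[0.0175,-0.19,0],0]
    - [[0,-0.19,0],0]
    - [[0,-0.19,0],0]

```text
t: 27.85
eef_pos: [487.6, 225.2, 238.1]
tcp_rot: [3.142, -0.0, -0.0]
ft_force: [1.3, -0.7, -0.2]
opening: 0.32
grip_force: 0.0
```

Request:
arm_command:
  rows:
    - [[0,-0.19,0],0]
    - [[0,-0.19,0],0]
    - [[0,-0.066,0],0]
    - [[0,0,0.1],0]
    - [[0,0,0.1],0]

```text
t: 28.35
eef_pos: [487.9, 335.0, 187.7]
tcp_rot: [-3.141, -0.001, 0.001]
ft_force: [0.9, 0.3, -0.4]
opening: 0.317
grip_force: 0.0
```

```bash
python3 -c "
from h import *
im=look(held=False)"
```

```text
t 28.4 tcp [486.4 333.8 183.4] yaw 0.0 open 0.325 grip 0.0 F [-1.  -0.5 -3.2]
canister_mouth [([451.2, -238.6, 166.4], 0.96), ([567.1, -367.1, 1.3], 0.46)]
canister_hook [([513.0, -268.4, 143.7], 0.88)]
rim 63 ((453.08807373046875, -236.65234375), 30.414640426635742)
left y [(135, 0), (175, 0), (215, 0), (255, 0), (335, 41)]
```

Request:
arm_command:
  rows:
    - [[0,0,0.12],0]
    - [[0,0,0.12],0]
    - [[0,0,0.066],0]
    - [[0,0,0],0]
    - [[0,0,0],0]

```text
t: 29.0
eef_pos: [488.8, 334.7, 113.1]
tcp_rot: [-3.141, -0.001, -0.001]
ft_force: [0.2, 0.1, 0.3]
opening: 0.318
grip_force: 0.0
```

Request:
arm_command:
  rows:
    - [[0,0,0],0]
    - [[0,0,0],0]
    - [[0,0,0],0]
    - [[0,0,0],0]
    - [[0,0,0],0]
  claw: 0

```text
t: 29.5
eef_pos: [488.2, 335.4, 112.0]
tcp_rot: [-3.14, -0.001, -0.001]
ft_force: [0.3, 5.9, 1.2]
opening: 0.034
grip_force: 29.9
```

Request:
arm_command:
  rows:
    - [[0,0,-0.1],0]
    - [[0,0,-0.18],0]
    - [[0,0,-0.18],0]
    - [[0,0,-0.18],0]
    - [[0,0,-0.16],0]

```text
t: 30.0
eef_pos: [487.7, 334.4, 314.0]
tcp_rot: [3.142, -0.001, -0.0]
ft_force: [0.9, 0.3, -0.7]
opening: 0.028
grip_force: 30.0
```

Request:
arm_command:
  rows:
    - [[-0.0175,0.12,0],0]
    - [[-0.0175,0.19,0],0]
    - [[-0.0175,0.19,0],0]
    - [[-0.0175,0.19,0],0]
    - [[-0.0175,0.19,0],0]

```text
t: 30.5
eef_pos: [465.2, 112.9, 311.7]
tcp_rot: [3.141, 0.0, 0.0]
ft_force: [1.6, -0.6, -0.3]
opening: 0.029
grip_force: 30.0
```

Request:
arm_command:
  rows:
    - [[-0.0175,0.19,0],0]
    - [[-0.0175,0.19,0],0]
    - [[-0.0175,0.19,0],0]
    - [[0,0.19,0],0]
    - [[0,0.19,0],0]

```text
t: 31.0
eef_pos: [452.1, -124.7, 311.9]
tcp_rot: [3.141, -0.0, -0.0]
ft_force: [1.1, 1.3, 0.1]
opening: 0.032
grip_force: 30.0
```

Request:
arm_command:
  rows:
    - [[0,0.19,0],0]
    - [[0,0.19,0],0]
    - [[0,0.066,0],0]
    - [[0,0,0],0]
    - [[0,0,0],0]

```text
t: 31.5
eef_pos: [452.5, -233.7, 311.5]
tcp_rot: [-3.141, 0.001, -0.001]
ft_force: [-0.5, 0.4, -1.0]
opening: 0.033
grip_force: 30.0
```

```bash
python3 -c "
from h import *
im=look()"
```

```text
t 31.55 tcp [ 452.6 -233.2  311.6] yaw 0.0 open 0.03 grip 29.996303021907806 F [-0.2 -0.1 -0.4]
spoon dz -20 [  0.1   3.2 -18.7] span x -3.4 4.9 18
spoon dz -40 [  1.    2.4 -39.8] span x -4.2 5.4 22
spoon dz -60 [  1.   -0.7 -60.9] span x -3.5 5.8 15
spoon dz -80 [  2.9  -6.  -80.8] span x -9.8 14.8 43
spoon dz -100 [  2.2  -7.  -97.7] span x -11.2 14.4 34
spoon dz -120 [ -20.8   18.4 -121.6] span x -25.4 -17.1 6
canister_mouth [([441.2, -242.0, 163.3], 0.81), ([491.9, 234.0, 1.4], 0.56)]
canister_hook [([501.2, -273.4, 148.4], 0.82)]
rim 59 ((439.51239013671875, -242.5489959716797), 30.447072982788086)
left y [(135, 0), (175, 0), (215, 0), (255, 0), (335, 0)]
```

The canister has been knocked about 13 mm to one side, so I'll measure again.

```bash
python3 -c "
from h import *
im=look(held=False);im=look(held=False)
save(cv2.resize(im[100:290,180:380],None,fx=3,fy=3,interpolation=cv2.INTER_CUBIC),'s5.png')"
```

```text
t 31.7 tcp [ 452.9 -233.1  311.9] yaw 0.001 open 0.033 grip 29.996371865272522 F [ 0.4 -0.2 -1.3]
canister_mouth [([438.7, -244.8, 164.8], 0.87)]
canister_hook [([498.0, -273.5, 146.5], 0.97)]
rim 63 ((437.0531311035156, -241.26075744628906), 30.84315299987793)
left y [(135, 0), (175, 0), (215, 0), (255, 0), (335, 0)]
t 31.85 tcp [ 452.9 -233.6  311.8] yaw 0.001 open 0.034 grip 29.996285140514374 F [ 1.4 -0.6  0.6]
canister_mouth [([440.7, -243.9, 166.7], 0.96)]
canister_hook [([501.2, -273.1, 145.3], 0.88), ([570.1, -368.7, -0.3], 0.43)]
rim 63 ((440.452880859375, -238.44989013671875), 33.14326477050781)
left y [(135, 0), (175, 0), (215, 0), (255, 0), (335, 0)]
```

View pics/s5.png

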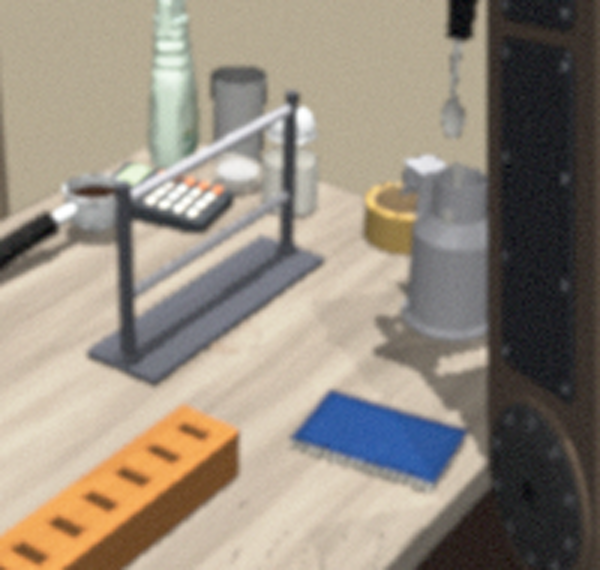

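The canister is upright, with its mouth now at about (440,-243). I'll shift over it and lower the last spoon.

Request:
arm_command:
  rows:
    - [[-0.054,0.018,0],0]
    - [[0,0,0],0]
    - [[0,0,0.1],0]
    - [[0,0,0.12],0]
    - [[0,0,0.12],0]

```text
t: 32.45
eef_pos: [439.0, -239.0, 226.0]
tcp_rot: [3.141, -0.001, -0.001]
ft_force: [0.8, 0.2, -0.5]
opening: 0.033
grip_force: 30.0
```

Request:
arm_command:
  rows:
    - [[0,0,0.1],0]
    - [[0,0,0.084],0]
    - [[0,0,0],0]
    - [[0,0,0],0]
    - [[0,0,0],0]

```text
t: 32.95
eef_pos: [439.4, -239.0, 181.5]
tcp_rot: [3.141, -0.001, -0.001]
ft_force: [-0.2, -0.3, -0.0]
opening: 0.03
grip_force: 30.0
```

```bash
python3 -c "
from h import *
im=look(held=False)"
```

```text
t 33.0 tcp [ 439.4 -239.   181.5] yaw -0.001 open 0.03 grip 29.999963343143463 F [-0.2  0.1 -0.2]
canister_mouth [([441.0, -241.9, 165.2], 0.69), ([649.1, -99.7, 6.6], 0.61)]
canister_hook []
left y [(135, 0), (175, 0), (215, 0), (255, 0), (335, 0)]
```

Request:
arm_command:
  rows:
    - [[0,0,0],0]
    - [[0,0,0],0]
    - [[0,0,0],0]
    - [[0,0,-0.06],0]
    - [[0,0,-0.14],0]
  claw: 0.32

```text
t: 33.6
eef_pos: [438.3, -238.2, 229.3]
tcp_rot: [-3.139, 0.004, -0.0]
ft_force: [1.3, -0.4, 0.5]
opening: 0.311
grip_force: 0.0
```

Request:
arm_command:
  rows:
    - [[0,-0.12,-0.1],0]
    - [[0,-0.19,0],0]
    - [[0,-0.19,0],0]
    - [[0,-0.19,0],0]
    - [[0,-0.12,0],0]
  claw: 1

```text
t: 34.1
eef_pos: [438.7, -33.8, 255.9]
tcp_rot: [-3.141, -0.0, 0.001]
ft_force: [-0.4, 0.1, -0.5]
opening: 0.685
grip_force: 0.0
```

Run:
```python
from h import *
im=look(held=False); im=look(held=False)
im2,d,K,W=cam('top'); P=cloud(d,K,W); x,y,z=P[...,0],P[...,1],P[...,2]
for l in ["canister_mouth","canister_hook","rail_top"]: print('top',l,[(np.round(r["position"],1).tolist(),round(r["confidence"],2)) for r in models.mark_of("top",l)][:2])
m=(abs(x-501)<45)&(abs(y+272)<35)&(z>143)&(z<157)&(np.hypot(x-440,y+242)>45); q=P[m]; print('hooktop',m.sum(),q.mean(0),cv2.minAreaRect(np.float32(q[:,:2])))
m=(abs(x-440)<45)&(abs(y+242)<35)&(z>158)&(z<172); q=P[m]; print('rim',m.sum(),q.mean(0),cv2.minEnclosingCircle(np.float32(q[:,:2])))
m=(abs(x-647)<25)&(abs(y+102)<120)&(z>180)&(z<200); q=P[m]; print('rail',m.sum(),q.mean(0),np.polyfit(q[:,1],q[:,0],1))
a=cv2.resize(im2[130:280,270:420],None,fx=4,fy=4,interpolation=cv2.INTER_CUBIC);save(a,'t6.png')
```

```text
t 34.15 tcp [438.5 -31.6 255.9] yaw 0.001 open 0.726 grip 0.0 F [ 0.  -0.1  0.7]
canister_mouth [([438.5, -241.7, 164.3], 0.95)]
canister_hook [([496.6, -272.2, 145.2], 0.56)]
rim 60 ((438.7977294921875, -238.17498779296875), 29.404233932495117)
left y [(135, 0), (175, 0), (215, 0), (255, 0), (335, 0)]
t 34.3 tcp [439.4 -36.  255.8] yaw 0.001 open 0.855 grip 0.0 F [0.5 0.  0.7]
canister_mouth [([439.1, -243.7, 166.0], 0.86), ([569.1, -367.9, 0.6], 0.6)]
canister_hook [([498.1, -271.9, 144.4], 0.97)]
rim 64 ((439.5710754394531, -237.9147491455078), 29.03399658203125)
left y [(135, 0), (175, 0), (215, 0), (255, 0), (335, 0)]
top canister_mouth [([438.5, -241.4, 165.0], 0.69), ([571.6, -372.8, 1.5], 0.66)]
top canister_hook [([496.8, -272.9, 148.2], 0.67)]
top rail_top [([648.4, -102.2, 193.0], 0.82), ([437.1, -243.1, 169.3], 0.45)]
hooktop 143 [ 495.33289789 -274.25649524  150.89244028] ((495.801025390625, -274.8077392578125), (35.878501892089844, 35.720481872558594), 59.37506103515625)
rim 68 [ 439.20251449 -241.32792366  164.77109294] ((450.751708984375, -249.38986206054688), 40.22393798828125)
rail 327 [ 647.13530919 -102.45662029  188.88159801] [-8.75720858e-03  6.46238075e+02]
```

View pics/t6.png

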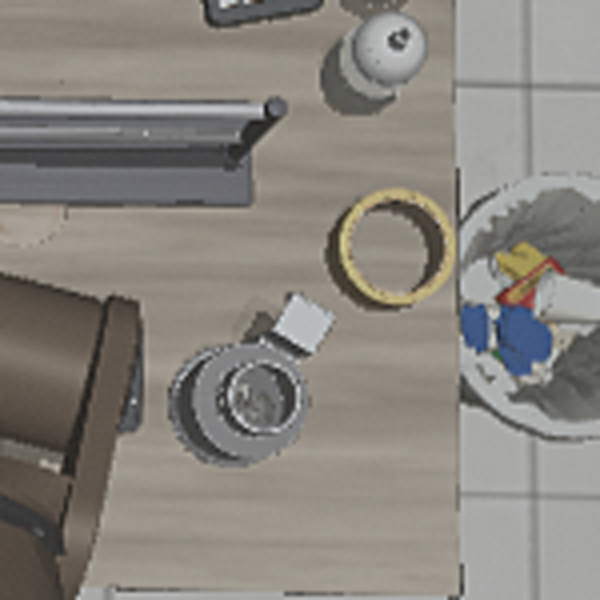

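All five spoons are in the canister. Its axis is at about (439,-242) with the hook at about -30°. I'll go above it, turn +0.525 rad about tool z, and grip the neck.

Request:
arm_command:
  rows:
    - [[0,0.13,0],0]
    - [[0,0.19,0],0]
    - [[0,0.19,0],0]
    - [[0,0.19,0],0]
    - [[0,0.121,0],0]
  claw: 1

```text
t: 35.1
eef_pos: [438.7, -245.0, 255.5]
tcp_rot: [3.141, -0.0, -0.003]
ft_force: [-0.1, 0.3, 0.3]
opening: 1.001
grip_force: 0.0
```

Request:
arm_command:
  rows:
    - [[0,0,0],0.042]
    - [[0,0,0],0.042]
    - [[0,0,0],0.042]
    - [[0,0,0],0.041]
    - [[0,0,0],0]

```text
t: 35.6
eef_pos: [439.0, -242.1, 255.5]
tcp_rot: [3.142, 0.0, -0.528]
ft_force: [-0.4, -0.3, -0.2]
opening: 1.003
grip_force: 0.0
```

Request:
arm_command:
  rows:
    - [[0,0,0.1],0]
    - [[0,0,0.1],0]
    - [[0,0,0],0]
    - [[0,0,0],0]
    - [[0,0,0],0]

```text
t: 36.1
eef_pos: [439.7, -242.0, 206.7]
tcp_rot: [3.141, -0.002, -0.524]
ft_force: [0.8, -0.8, 0.2]
opening: 0.999
grip_force: 0.0
```

```bash
python3 -c "
from h import *
im=look(held=False);im=look(held=False)
print(state()['joints'])"
```

```text
t 36.15 tcp [ 439.6 -242.   206.8] yaw -0.524 open 1.003 grip 0.0 F [-0.1 -0.3  0.1]
canister_mouth [([440.0, -244.7, 166.6], 0.96)]
canister_hook [([499.5, -274.8, 146.1], 0.56), ([717.4, -347.0, -0.1], 0.39)]
rim 43 ((439.6638488769531, -240.01817321777344), 30.140928268432617)
left y [(135, 0), (175, 0), (215, 0), (255, 0), (335, 0)]
t 36.3 tcp [ 439.4 -241.7  206.4] yaw -0.525 open 1.002 grip 0.0 F [0.  1.1 0.4]
canister_mouth [([438.9, -241.4, 161.1], 0.78)]
canister_hook [([500.1, -271.9, 146.0], 0.61)]
rim 43 ((438.2882080078125, -237.68344116210938), 30.26607322692871)
left y [(135, 0), (175, 0), (215, 0), (255, 0), (335, 0)]
[-6.34710985e-01  3.26179783e-01  1.86700105e+00 -5.49323552e-05
  9.47589006e-01  1.46091338e+00]
```

Request:
arm_command:
  rows:
    - [[0,0,0.1],0]
    - [[0,0,0.1],0]
    - [[0,0,0.06],0]
    - [[0,0,0.038],0]
    - [[0,0,0],0]

```text
t: 36.9
eef_pos: [439.0, -241.4, 130.4]
tcp_rot: [-3.141, 0.001, -0.525]
ft_force: [-0.2, -0.5, 0.4]
opening: 0.997
grip_force: 0.0
```

Request:
arm_command:
  rows:
    - [[0,0,0],0]
    - [[0,0,0],0]
    - [[0,0,0],0]
    - [[0,0,0],0]
    - [[0,0,0],0]
  claw: 0

```text
t: 37.4
eef_pos: [439.6, -241.5, 131.6]
tcp_rot: [-3.141, -0.001, -0.525]
ft_force: [1.8, 3.1, 4.6]
opening: 0.75
grip_force: 29.6
```

Request:
arm_command:
  rows:
    - [[0,0,-0.02],0]
    - [[0,0,-0.04],0]
    - [[0,0,-0.06],0]
    - [[0,0,-0.08],0]
    - [[0,0,-0.08],0]

```text
t: 37.9
eef_pos: [438.8, -241.5, 202.1]
tcp_rot: [3.141, 0.001, -0.525]
ft_force: [0.5, -0.1, -6.1]
opening: 0.748
grip_force: 28.1
```

```bash
python3 -c "
from h import *
im=look(held=False)
save(cv2.resize(im[100:290,180:380],None,fx=3,fy=3,interpolation=cv2.INTER_CUBIC),'s7.png')"
```

```text
t 37.95 tcp [ 439.9 -242.2  205.1] yaw -0.525 open 0.751 grip 28.297939555195626 F [ 1.7 -0.8 -1.7]
canister_mouth [([439.1, -243.3, 236.7], 0.94)]
canister_hook [([496.6, -274.0, 214.8], 0.74)]
rim 45 ((442.5308837890625, -210.03501892089844), 31.924131393432617)
left y [(135, 0), (175, 0), (215, 0), (255, 0), (335, 0)]
```

View pics/s7.png

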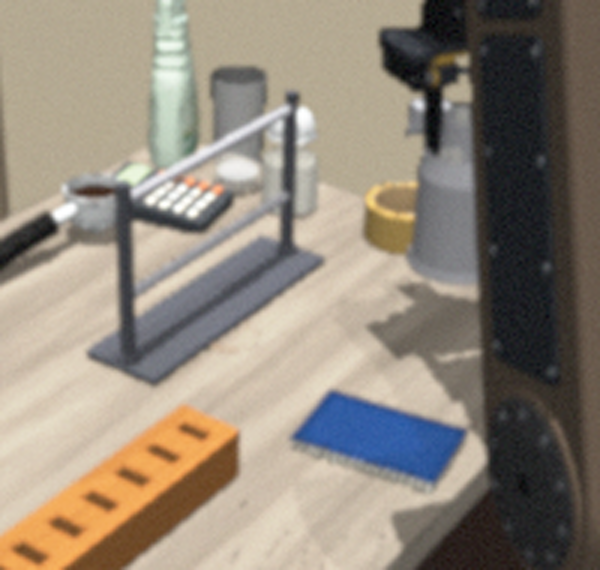

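The canister is off the table and upright (F≈-6 N, neck at crop px ~460,140). I'll raise it, turn it to yaw 0 and move it in front of the rail.

Request:
arm_command:
  rows:
    - [[0,0,-0.06],0]
    - [[0,0,-0.06],-0.03]
    - [[0,0,-0.06],-0.035]
    - [[0,0,0],-0.035]
    - [[0,0,0],-0.035]

```text
t: 38.55
eef_pos: [438.8, -241.4, 245.3]
tcp_rot: [-3.141, 0.001, -0.096]
ft_force: [-0.2, 0.5, -5.5]
opening: 0.752
grip_force: 28.1
```

Request:
arm_command:
  rows:
    - [[0,0,0],-0.033]
    - [[0.04,-0.08,0],0]
    - [[0.07,-0.12,0],0]
    - [[0.08,-0.12,0],0]
    - [[0.08,-0.12,0],0]

```text
t: 39.05
eef_pos: [506.4, -130.2, 244.8]
tcp_rot: [-3.141, 0.002, 0.002]
ft_force: [-0.5, -1.3, -5.3]
opening: 0.747
grip_force: 28.2
```

Request:
arm_command:
  rows:
    - [[0.05,-0.08,0],0]
    - [[0,-0.04,0],0]
    - [[0,0,0],0]
    - [[0,0,0],0]
    - [[0,0,0],0]

```text
t: 39.55
eef_pos: [518.4, -102.3, 245.9]
tcp_rot: [3.141, 0.0, 0.002]
ft_force: [-0.9, 0.3, -5.4]
opening: 0.749
grip_force: 28.2
```

Run:
```python
from h import *
im,d,K,W=cam("scene"); s=state(); e=s["eef_pos"]; print(e,s["tcp_rot"],s["opening"],s["ft_force"])
for n in("scene","top"):
    if n=="top": im2,d,K,W=cam("top")
    for l in ["canister","canister_mouth","canister_hook"]:print(n,l,[(np.round(r["position"],1).tolist(),round(r["confidence"],2)) for r in models.mark_of(n,l)][:2])
    P=cloud(d,K,W);x,y,z=P[...,0],P[...,1],P[...,2]
    for h in range(110,320,10):
        m=(abs(x-e[0])<95)&(abs(y-e[1])<65)&(abs(z-h)<5)
        if m.sum()>3: q=P[m]; print(h,m.sum(),q.min(0)[:2].round(),q.max(0)[:2].round())
a=np.hstack([cv2.resize(im[70:220,220:360],(400,428),interpolation=cv2.INTER_CUBIC),cv2.resize(im2[130:280,230:370],(400,428),interpolation=cv2.INTER_CUBIC)])
save(a,'s8.png')
```

```text
[ 518.44511099 -102.26928316  246.02185533] [3.14141779e+00 2.39869321e-04 1.54087925e-03] 0.7488924148651949 [-0.00549213  0.47421116 -4.88592423]
scene canister [([519.6, -103.7, 115.6], 0.69)]
scene canister_mouth [([518.8, -103.5, 277.8], 0.85)]
scene canister_hook [([582.9, -97.9, 256.4], 0.88)]
110 12 [471. -85.] [543. -52.]
120 146 [ 467. -137.] [562. -48.]
130 96 [ 471. -122.] [568. -56.]
140 102 [ 470. -116.] [569. -55.]
150 106 [ 471. -119.] [568. -54.]
160 108 [ 472. -113.] [569. -54.]
170 98 [ 473. -125.] [570. -54.]
180 108 [ 471. -119.] [568. -55.]
190 109 [ 471. -116.] [568. -54.]
200 105 [ 472. -116.] [569. -53.]
210 112 [ 473. -113.] [570. -54.]
220 164 [ 471. -127.] [604. -53.]
230 184 [ 476. -131.] [604. -58.]
240 115 [ 484. -116.] [602. -67.]
250 109 [ 488. -139.] [602. -58.]
260 169 [ 490. -145.] [602. -54.]
270 114 [ 491. -142.] [592. -53.]
280 103 [ 490. -145.] [537. -54.]
290 68 [ 505. -147.] [530. -52.]
300 72 [ 506. -145.] [532. -50.]
310 30 [ 507. -149.] [528. -50.]
top canister []
top canister_mouth [([648.1, -103.3, 191.8], 0.38)]
top canister_hook []
```

View pics/s8.png

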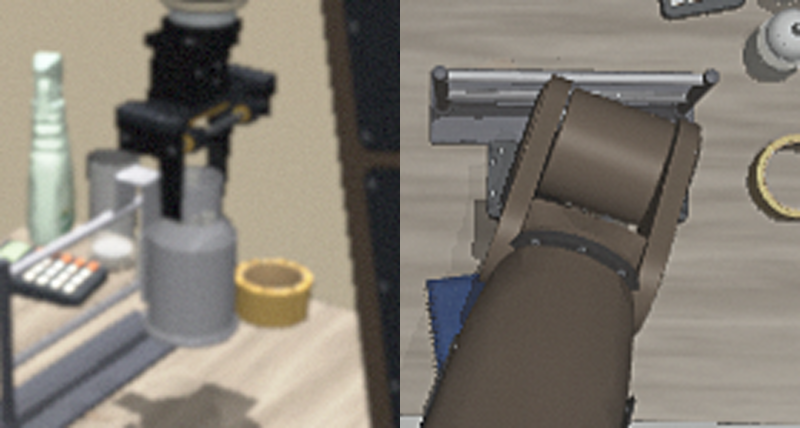

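The canister is held upright and the hook faces the rail, with its underside at about 115 mm. I'll move +63 mm in x so the hook sits over the rail.

Request:
arm_command:
  rows:
    - [[0.04,0,0],0]
    - [[0.07,0,0],0]
    - [[0.07,0,0],0]
    - [[0.05,0,0],0]
    - [[0.022,0,0],0]

```text
t: 40.45
eef_pos: [583.1, -101.1, 245.7]
tcp_rot: [3.142, -0.0, 0.003]
ft_force: [-0.1, 0.6, -5.9]
opening: 0.75
grip_force: 28.2
```

Request:
arm_command:
  rows:
    - [[0,0,0.02],0]
    - [[0,0,0.04],0]
    - [[0,0,0.02],0]
    - [[0,0,0],0]
    - [[0,0,0],0]

```text
t: 40.95
eef_pos: [581.7, -101.2, 226.1]
tcp_rot: [3.142, 0.0, 0.003]
ft_force: [0.3, -0.2, -6.7]
opening: 0.747
grip_force: 28.2
```

Run:
```python
from h import *
im,d,K,W=cam("scene"); s=state(); e=s["eef_pos"]; print(e,s["tcp_rot"],s["opening"],s["ft_force"])
for l in ["canister","canister_mouth","canister_hook","rail_top"]:print(l,[(np.round(r["position"],1).tolist(),round(r["confidence"],2)) for r in models.mark_of("scene",l)][:2])
P=cloud(d,K,W);x,y,z=P[...,0],P[...,1],P[...,2]
m=(x>e[0]+54)&(x<e[0]+95)&(abs(y-e[1])<40)&(z>185)&(z<256)
for h in range(190,256,6):
    k=m&(abs(z-h)<3)
    if k.sum(): q=P[k]; print(h,k.sum(),'x',q[:,0].min().round(1),q[:,0].max().round(1),'y',q[:,1].min().round(1),q[:,1].max().round(1))
save(cv2.resize(im[90:230,200:340],(700,600),interpolation=cv2.INTER_CUBIC)[:,:],'s9.png')
```

```text
[ 581.81317903 -101.25330436  226.37729053] [ 3.14139895e+00 -3.83980309e-04  2.69930233e-03] 0.7459163786872262 [ 0.20983569 -0.67744706 -6.22574266]
canister [([582.3, -103.6, 97.5], 0.62), ([491.4, 230.5, 3.6], 0.25)]
canister_mouth [([583.5, -100.5, 257.7], 0.96), ([648.6, -99.8, 238.6], 0.33)]
canister_hook []
rail_top [([649.5, -100.5, 191.9], 0.56)]
190 18 x 643.6 653.6 y -104.6 -66.1
202 7 x 663.9 666.9 y -116.5 -78.9
208 8 x 661.7 666.4 y -113.6 -82.1
214 14 x 658.6 663.5 y -115.1 -81.2
220 15 x 659.0 663.7 y -114.4 -81.5
226 13 x 659.1 663.0 y -111.7 -78.3
232 7 x 659.5 663.6 y -100.1 -81.8
238 5 x 642.0 661.2 y -84.6 -80.6
244 49 x 636.6 664.5 y -114.5 -78.5
```

View pics/s9.png

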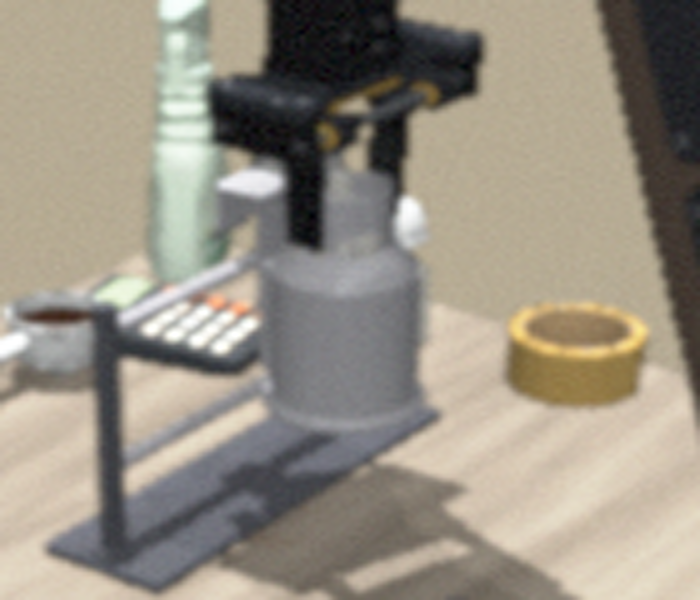

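The hook straddles the rail: its leg is at x≈660–664 and the rail at 641–653. I'll lower it to just short of contact.

Request:
arm_command:
  rows:
    - [[0,0,0.03],0]
    - [[0,0,0.05],0]
    - [[0,0,0.05],0]
    - [[0,0,0.03],0]
    - [[0,0,0.016],0]

```text
t: 41.7
eef_pos: [581.5, -101.1, 180.7]
tcp_rot: [-3.141, 0.002, 0.003]
ft_force: [0.2, -0.0, -6.5]
opening: 0.744
grip_force: 28.2
```

Request:
arm_command:
  rows:
    - [[0,0,0.004],0]
    - [[0,0,0.004],0]
    - [[0,0,0],0]
    - [[0,0,0],0]
    - [[0,0,0],0]

```text
t: 42.2
eef_pos: [581.9, -101.2, 180.4]
tcp_rot: [3.141, -0.0, 0.003]
ft_force: [0.4, -1.1, -6.1]
opening: 0.749
grip_force: 28.2
```

Request:
arm_command:
  rows:
    - [[0,0,0.004],0]
    - [[0,0,0.004],0]
    - [[0,0,0],0]
    - [[0,0,0],0]
    - [[0,0,0],0]

```text
t: 42.7
eef_pos: [581.9, -101.2, 178.1]
tcp_rot: [3.141, -0.0, 0.003]
ft_force: [-0.3, -0.3, -5.9]
opening: 0.745
grip_force: 28.2
```

Request:
arm_command:
  rows:
    - [[0,0,0.004],0]
    - [[0,0,0.004],0]
    - [[0,0,0],0]
    - [[0,0,0],0]
    - [[0,0,0],0]

```text
t: 43.2
eef_pos: [581.9, -101.2, 176.2]
tcp_rot: [3.141, -0.0, 0.003]
ft_force: [-0.2, -0.6, -5.9]
opening: 0.747
grip_force: 28.2
```

Request:
arm_command:
  rows:
    - [[0,0,0.004],0]
    - [[0,0,0],0]
    - [[0,0,0],0]
    - [[0,0,0],0]
    - [[0,0,0],0]

```text
t: 43.7
eef_pos: [581.9, -101.2, 175.2]
tcp_rot: [3.141, -0.0, 0.003]
ft_force: [0.4, 0.2, -5.3]
opening: 0.75
grip_force: 28.3
```

Request:
arm_command:
  rows:
    - [[0,0,0.004],0]
    - [[0,0,0],0]
    - [[0,0,0],0]
    - [[0,0,0],0]
    - [[0,0,0],0]

```text
t: 44.2
eef_pos: [581.9, -101.2, 174.2]
tcp_rot: [3.141, -0.0, 0.003]
ft_force: [1.5, 0.3, -4.0]
opening: 0.746
grip_force: 28.4
```

Contact has begun. I'll ease 5 mm towards the stand so the back is close to the lower bar, then lower a little more.

Request:
arm_command:
  rows:
    - [[0.005,0,0],0]
    - [[0.005,0,0],0]
    - [[0.005,0,0],0]
    - [[0.005,0,0],0]
    - [[0,0,0],0]

```text
t: 44.7
eef_pos: [587.0, -101.2, 174.1]
tcp_rot: [3.141, -0.0, 0.003]
ft_force: [-0.8, 0.2, -3.4]
opening: 0.751
grip_force: 28.4
```

Request:
arm_command:
  rows:
    - [[0,0,0.004],0]
    - [[0,0,0],0]
    - [[0,0,0],0]
    - [[0,0,0],0]
    - [[0,0,0],0]

```text
t: 45.2
eef_pos: [587.0, -101.2, 173.2]
tcp_rot: [3.141, -0.0, 0.003]
ft_force: [1.3, 0.3, -1.9]
opening: 0.746
grip_force: 28.8
```

Request:
arm_command:
  rows:
    - [[0,0,0.004],0]
    - [[0,0,0],0]
    - [[0,0,0],0]
    - [[0,0,0],0]
    - [[0,0,0],0]

```text
t: 45.7
eef_pos: [586.9, -101.2, 172.1]
tcp_rot: [3.141, -0.0, 0.003]
ft_force: [0.7, -0.2, -1.4]
opening: 0.747
grip_force: 28.9
```

Request:
arm_command:
  rows:
    - [[0,0,0.002],0]
    - [[0,0,0],0]
    - [[0,0,0],0]
    - [[0,0,0],0]
    - [[0,0,0],0]

```text
t: 46.2
eef_pos: [586.9, -101.2, 172.0]
tcp_rot: [3.141, -0.0, 0.003]
ft_force: [-1.4, 0.1, 6.3]
opening: 0.746
grip_force: 29.9
```

Request:
arm_command:
  rows:
    - [[0,0,0],0]
    - [[0,0,0],0]
    - [[0,0,0],0]
    - [[0,0,0],0]
    - [[0,0,0],0]
  claw: 0.8

```text
t: 46.7
eef_pos: [586.8, -101.1, 171.5]
tcp_rot: [-3.142, 0.0, 0.003]
ft_force: [-0.3, 0.6, -0.5]
opening: 0.799
grip_force: 0.0
```

Request:
arm_command:
  rows:
    - [[0,0,0],0]
    - [[0,0,0],0]
    - [[0,0,0],0]
    - [[0,0,0],0]
    - [[0,0,0],0]
  claw: 1

```text
t: 47.2
eef_pos: [586.8, -101.2, 171.6]
tcp_rot: [3.142, -0.0, 0.003]
ft_force: [-0.9, 0.8, -0.7]
opening: 0.998
grip_force: 0.0
```

Run:
```python
from h import *
im,d,K,W=cam("scene"); s=state(); e=s["eef_pos"]; print(s["t"],e,s["opening"],s["ft_force"])
for l in ["canister","canister_mouth","canister_hook"]:print(l,[(np.round(r["position"],1).tolist(),round(r["confidence"],2)) for r in models.mark_of("scene",l)][:2])
save(cv2.resize(im[90:230,200:340],(700,600),interpolation=cv2.INTER_CUBIC)[:,:],'s10.png')
```

```text
47.25 [ 586.83323253 -101.18494238  171.64204503] 0.9976826754156372 [0.19159786 0.19997666 0.46964291]
canister [([599.1, -100.2, 37.6], 0.63)]
canister_mouth [([573.6, -101.2, 197.6], 0.55)]
canister_hook [([642.6, -99.6, 184.2], 0.84)]
```

View pics/s10.png

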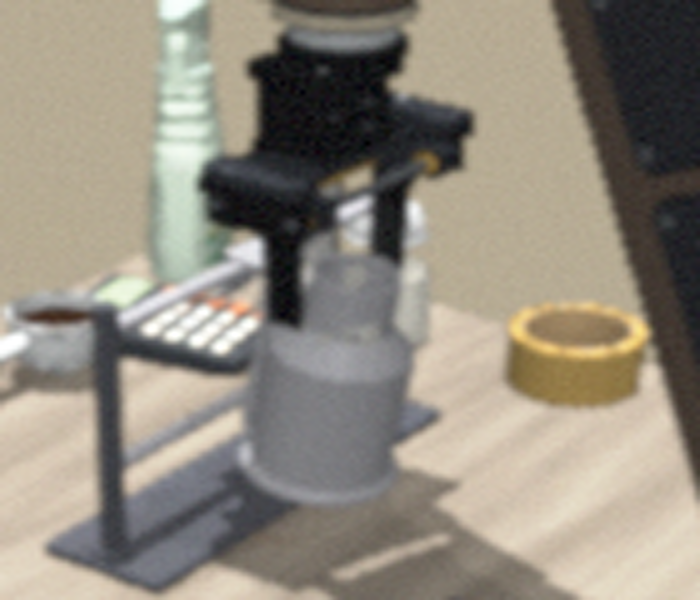

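The canister hangs on the rail leaning on the lower bar, tilted about 0.15 rad, with the fingers clear of the neck. I'll withdraw upward.

Request:
arm_command:
  rows:
    - [[0,0,-0.04],0]
    - [[0,0,-0.1],0]
    - [[0,0,-0.16],0]
    - [[0,0,-0.16],0]
    - [[0,0,-0.1],0]

```text
t: 47.9
eef_pos: [587.1, -101.2, 315.6]
tcp_rot: [3.14, -0.004, 0.003]
ft_force: [0.2, 0.0, -0.1]
opening: 0.999
grip_force: 0.0
```

Request:
arm_command:
  rows:
    - [[-0.1,0,0],0]
    - [[-0.16,0,0],0]
    - [[-0.16,0,0],0]
    - [[-0.1,0,0],0]
    - [[0,0,0],0]

```text
t: 48.4
eef_pos: [454.6, -101.3, 313.0]
tcp_rot: [3.141, -0.001, 0.002]
ft_force: [0.1, -0.1, 0.2]
opening: 1.001
grip_force: 0.0
```

Request:
arm_command:
  rows:
    - [[0,0,0],0]
    - [[0,0,0],0]
    - [[0,0,0],0]
    - [[0,0,0],0]
    - [[0,0,0],0]

```text
t: 48.9
eef_pos: [457.1, -101.5, 311.4]
tcp_rot: [-3.141, 0.0, 0.003]
ft_force: [0.6, 0.2, -0.5]
opening: 1.0
grip_force: 0.0
```

Run:
```python
from h import *
for i in range(2):
    im,d,K,W=cam("scene"); s=state(); print(s["t"],s["eef_pos"].round(),s["qvel"].round(3))
    for l in ["canister","canister_mouth","canister_hook","spoon_0"]:print(l,[(np.round(r["position"],1).tolist(),round(r["confidence"],2)) for r in models.mark_of("scene",l)][:2])
save(cv2.resize(im[90:230,200:340],(700,600),interpolation=cv2.INTER_CUBIC)[:,:],'s11.png')
```

```text
48.95 [ 457. -102.  311.] [-0.001 -0.003  0.003  0.001 -0.    -0.   ]
canister [([602.1, -101.0, 31.6], 0.85)]
canister_mouth [([571.7, -104.1, 197.4], 0.98)]
canister_hook [([641.5, -103.0, 185.7], 0.77)]
spoon_0 []
49.2 [ 457. -102.  312.] [ 0.001 -0.001  0.002  0.001  0.001 -0.002]
canister [([599.4, -101.7, 32.9], 0.86)]
canister_mouth [([572.3, -102.6, 196.5], 0.58), ([493.5, 231.2, 1.4], 0.58)]
canister_hook [([643.1, -100.0, 185.9], 0.56)]
spoon_0 [([645.9, -102.8, 2.9], 0.71)]
```

View pics/s11.png

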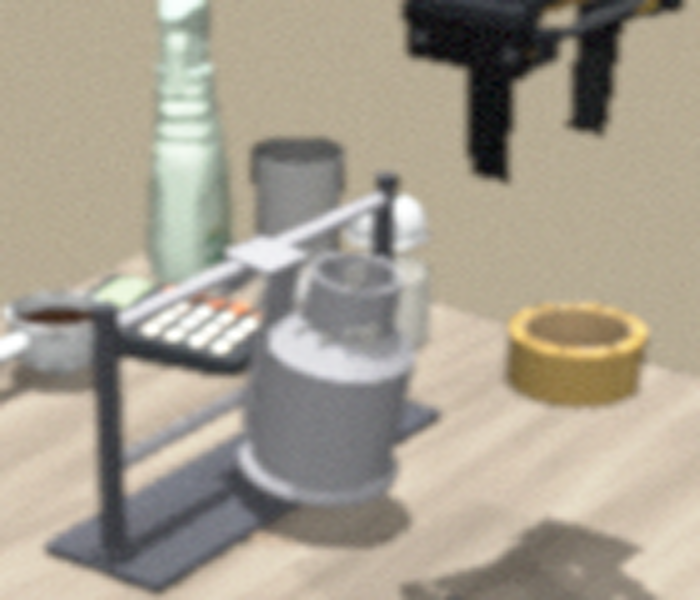

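The canister hangs at rest with its hook on the rail (px 265,250) and the gripper well clear. I'm handing in.

```bash
python3 -c "
from h import *
print(env.job_done())"
```

```text
the job is handed in; nothing more can be done
None
```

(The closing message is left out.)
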